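# Fit the crank and wind the vise shut on the end plate

### The job

Fit the loose crank fully down onto the square shaft of the small blue vise and wind it clockwise by its red grip, turn after turn, until the moving jaw holds the aluminium end plate firmly against the pad of the fixed jaw. Feel for the stop and do not force it: overtightening bends the plate. Leave the crank on the shaft, let go of it, and leave the vial, the dropper bottle and the tin where they are.

Things in the scene. Friction and masses are not known exactly. Their poses are not given: they have to be found in the camera images.
- vise: Small vise fixed to the bench: black base 130 mm wide, from x = -45 to 215 mm; blue gearbox 70 x 80 mm, top 58 mm over the bench; moving jaw; fixed jaw at the far end. Jaws 118 mm wide, tops 35 mm over the bench; the plate's bed is at 14 mm. Origin: on the bench under the crank shaft's axis; x from gearbox to fixed jaw, z up.
- shaft_seat (a point): Centre of the steel collar (32 mm wide, 62 mm over the bench) on the gearbox, on which the fitted crank's underside rests. From it rises the upright square shaft: 14 x 14 mm, 24 mm long, then a round pilot 11 mm wide, 4 mm long (28 mm in all). z: shaft axis, up; the frame turns with the shaft, x and y square to its flats.
- shaft (a joint): Shaft turn, rad; grows clockwise from above, closing the jaw 20 mm a turn. Friction of 0.15 N m (2.3 N at the crank's grip) resists it and holds it where left. Once the plate is pinched the resistance at the grip climbs steeply: 5 to 8 N along the circle is firm, over 13 N bends the plate. On release friction keeps up to 47 N of clamping.
- jaw_face (a point): Middle of the moving jaw's clamping face, which moves along the vise's +x as it closes; axes as the vise's.
- fixed_face (a point): Middle of the fixed jaw's front, looking to the vise's -x; axes as the vise's. An adjustable steel pad (100 mm wide, 15 mm high) stands out of this front by 6 to 12 mm towards the moving jaw; its setting differs each time and is not measured. The plate is pinched against the pad.
- plate: Loose aluminium end plate, 68 (x) x 90 (y) x 12 mm with a brass port 16 mm higher (centred 14 mm to -y), lying on the vise bed between the jaws, about square to them, its 68 mm side along the winding direction. Origin: centre of the underside. The jaw pushes it along the bed and squares it.
- crank: Loose steel crank, about 0.35 kg, lying flat on the bench, z up. Origin: centre of the hub's underside. Hub: block 32 x 32 x 30 mm high with a 16 mm square through hole (1 mm play a side on the shaft), sides along x and y. A flat arm 24 mm wide, 12 mm thick runs from the hub along +x to an upright red grip at x = 65 mm. Grasp the hub across y (32 mm).
- grip_mid (a point): Upright red grip on the crank, 22 mm diameter, 13 to 65 mm over the crank's underside, 65 mm from the hub's axis; it spins freely on its pin, so the fingers may keep their direction while winding. The point: on its axis, 48 mm over the crank's underside. Its x and y spin with the grip, not with the arm.
- vial: Bystander: small white vial with blue cap, 21 mm diameter, 51 mm high; origin centre of the underside.
- dropper: Bystander: white dropper bottle with red tip, 27 mm diameter, 86 mm high; origin centre of the underside.
- tin: Bystander: low round metal tin of screws, 56 mm diameter, 19 mm high; origin centre of the underside.
Mind the look-alikes: they are no part of the job. Leave any turquoise look-alike of the crank alone.

How it is judged:
By the outcome, as a careful person would: the job done as asked, in the order asked, and still so for the second after the job is handed in, with the robot touching nothing.
It also fails if it takes over 72 s, if anything falls off the work surface, if the arm or the gripper's body presses on something with over 40 N, if the wrist force passes 120 N, or if a joint passes its speed limit or range.

### The arm

A 6-joint arm with a two-finger parallel gripper is mounted at the origin on the work surface; the furniture and walls round the work are solid. World frame = base frame: x ahead of the robot, y to its left, z up, the work surface at z = 0. Lengths are in m, angles in rad, forces in N, time in s.
With the tool pointing down it reaches from about 0.3 to 1 m from the base axis. Payload 5.1 kg.
Tool frame: the origin (TCP) lies midway between the tips of the shut fingers; the grasp point (between the pads) lies 19 mm behind it; z points along the fingers, y is the line along which they close (so a half turn about z gives the same grasp; the last joint's range is limited). The gripper opens to 95 mm and grips with 3 to 60 N. Pads are 20 mm wide; open, the fingers measure 119 mm over their backs; the gripper's body (75 mm by 180 mm) begins 59 mm behind the grasp point.
Start: joints at [1.03, 0.124, 1.65, -0, 1.367, -0.083], TCP at [0.287, 0.583, 0.215] pointing down, gripper open.
Joint ranges: [-2.61, 2.61], [-1.02, 2.33], [0.03, 2.71], [-1.35, 4.49], [0.32, 2.68], [-2.91, 2.91]. Speed limits (rad/s): [2.57, 2.57, 3.14, 3.14, 3.14, 3.14].

### API

Orientations are given as a unit quaternion [x, y, z, w].
In Python, from cell import manip gives the robot as it stands.
- The arm moves only by the shell command python3 -m inch 'ROWS' [OPENING] [FORCE]. ROWS is a JSON list of rows, 1 to 20 of them, each an object with the fields dx, dy, dz (the shift in m), rz (a turn about the tool's z in rad); a field left out counts as zero; each row is the pose to reach, as a shift and turn from the pose commanded when the command began, along the tool's axes at that moment; what a row does not reach only later rows make up. A row lasts 1/8 s, in which the tool goes at most 0.0625 m and 0.188 rad, less where a joint would pass 70% of its speed; a pose out of reach is approached as far as the arm can. OPENING is the finger opening in m, set as the command begins (- or left out keeps the last). The fingers move at their own pace and stop on an object; FORCE is the grip in N (left out, the last holds). Time passes only in rows, so rows that do not move let the fingers close. It prints the time, the measured TCP pose, the force, the opening and the grip force at its end. Input that does not fit is refused with a message, and nothing moves.
- manip.sense(): the state, without advancing time (a new reading comes with each control period).
- manip.read_camera(name): name is "side" or "top"; returns a dict with "frame" (420x560x3 uint8, red, green, blue), "camera_matrix" (3x3 intrinsics, pixels), "position" and "rotation" of the camera in the world. Camera axes: x right, y down, z forward; pixel columns grow to the right and rows downward; lengths in m; the calibration is good to about 2 mm. A picture is of the moment at which its call begins. There is no depth.
- manip.sign_off(): hands the job in; it is judged then, once.
The state is a dict: "clock": time; "joints": joint angles; "qd": joint speeds; "joint_efforts": joint torques, N m; "tool_pos": TCP position; "ee_rot": TCP orientation; "contact_force": force on the tool from outside, world axes, zero at the start; "wrist_torque": the same for the moment, N m; "gripper_width": finger opening in m; "finger_force": force on a finger pad.
Only numpy, scipy, OpenCV 4.12 (cv2) and the standard library are available. Lean on these libraries where they do the work, as an engineer would, in place of code of your own. Each camera call takes 0.05 s, during which the arm holds its last target. There are 200 camera calls.

## Working session

There is one attempt and no reset: what is moved stays moved. The work goes in short steps, Python scripts to look and compute and a shell command to move; the robot and the scene stay as the last step left them, time stands still between calls to the robot, and variables do not carry over. Pictures are saved under pics/ and viewed, at most 10 in all, crops included, and the job is handed in when it is done.

```bash
ls; mkdir -p pics; python3 - <<'E'
from cell import manip
import cv2
for n in("side","top"):
    c=manip.read_camera(n);cv2.imwrite(f"pics/{n}0.png",c["frame"][:,:,::-1])
    print(n,c["camera_matrix"],c["position"],c["rotation"])
s=manip.sense();print(s)
E
```

```text
pics
side [[457.53049072   0.         280.42747385]
 [  0.         457.53049072 211.43837014]
 [  0.           0.           1.        ]] [ 1.19401767 -0.30656603  0.57199004] [ 0.7883096   0.37157185 -0.21976725 -0.43841156]
top [[421.37128129   0.         275.1736478 ]
 [  0.         421.37128129 208.8428885 ]
 [  0.           0.           1.        ]] [0.39713208 0.20072478 0.93033163] [ 0.70885868 -0.70032267  0.06411211 -0.05437986]
{'clock': 0.1, 'joints': array([ 1.03037896e+00,  1.24454461e-01,  1.65150747e+00,  1.44279938e-05,
        1.36748240e+00, -8.25819333e-02]), 'qd': array([-0.00030933, -0.00082298, -0.00490407,  0.00066423,  0.00066483,
       -0.0003315 ]), 'joint_efforts': array([ 5.44537597e-04, -4.18883801e+01, -3.61094749e+01,  7.77164754e-02,
        4.62334324e-02, -6.89375588e-05]), 'tool_pos': array([0.28702578, 0.58256667, 0.21351824]), 'ee_rot': array([ 2.26924936e-01,  9.73911811e-01, -8.79119530e-04, -2.90481719e-04]), 'contact_force': array([0.73536223, 0.6030854 , 1.13069547]), 'wrist_torque': array([-0.0056078 ,  0.00592365, -0.02112125]), 'finger_force': 0.0, 'gripper_width': 0.09538921467148148}
```

View pics/top0.png

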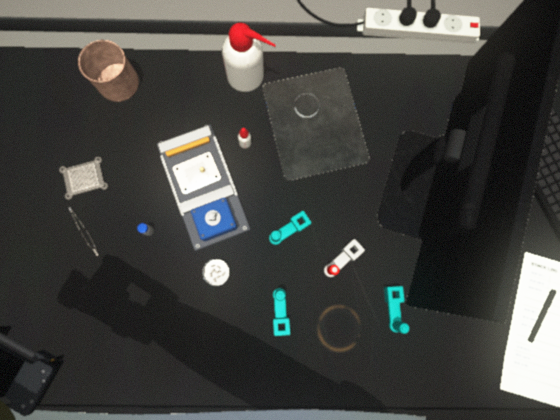

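View pics/side0.png

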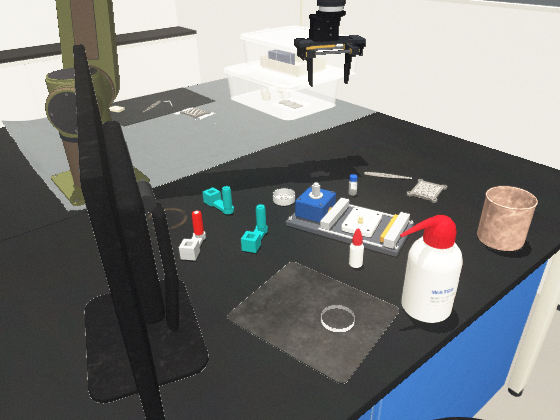

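Top view: the crank has its hub near (353,248) and red grip near (332,269). The gearbox and shaft are near (213,218), the fixed jaw near (188,146). Turquoise decoys are at (290,230), (281,312) and (397,310). The side view shows the crank at (192,245) and the vise around (350,215). Next, zoomed crops and rough positions.

```bash
cat > h.py <<'E'
from cell import manip
import cv2, numpy as np
from scipy.spatial.transform import Rotation as R
def cam(n):
    return manip.read_camera(n)
def ray(c,u,v):
    d=np.linalg.inv(c["camera_matrix"])@[u,v,1]
    q=np.asarray(c["rotation"]); M=R.from_quat(q).as_matrix() if q.size==4 else q
    return np.asarray(c["position"]),M@d
def plane(c,u,v,z):
    p,d=ray(c,u,v); return p+d*(z-p[2])/d[2]
def tri(c1,a,c2,b):
    p,d=ray(c1,*a);q,e=ray(c2,*b)
    s=np.linalg.lstsq(np.c_[d,-e],q-p,rcond=None)[0]
    x,y=p+d*s[0],q+e*s[1]; return (x+y)/2,np.linalg.norm(x-y)
def proj(c,P):
    M=R.from_quat(c["rotation"]).as_matrix(); x=c["camera_matrix"]@(M.T@(np.asarray(P)-c["position"])); return x[:2]/x[2]
def blobs(c,lo,hi,box,amin=15):
    x0,y0,x1,y1=box; h=cv2.cvtColor(c["frame"],cv2.COLOR_RGB2HSV)
    m=cv2.inRange(h,np.array(lo),np.array(hi)); k=np.zeros_like(m);k[y0:y1,x0:x1]=m[y0:y1,x0:x1]
    cs,_=cv2.findContours(k,cv2.RETR_EXTERNAL,cv2.CHAIN_APPROX_NONE)
    return [(cv2.contourArea(q),cv2.minAreaRect(q),q) for q in cs if cv2.contourArea(q)>amin]
E
python3 - <<'E'
from h import *
t=cam("top");s=cam("side")
a=cv2.resize(t["frame"][115:295,140:380],None,fx=3.3,fy=3.3,interpolation=cv2.INTER_CUBIC)
cv2.imwrite("pics/t1.png",a[:,:,::-1])
b=cv2.resize(s["frame"][160:270,170:430],None,fx=3,fy=3,interpolation=cv2.INTER_CUBIC)
cv2.imwrite("pics/s1.png",b[:,:,::-1])
for p in[(353,248),(332,269),(213,218),(188,146)]:print(p,plane(t,*p,0.03))
for n,c,bx in(("t",t,(310,230,380,285)),("s",s,(170,200,215,265))):
  for nm,lo,hi in(("white",(0,0,110),(179,70,255)),("red",(0,120,80),(8,255,255)),("red2",(172,120,80),(179,255,255))):
    for x in blobs(c,lo,hi,bx):print(n,nm,x[0],x[1])
E
```

```text
(353, 248) [0.46695867 0.02168257 0.03      ]
(332, 269) [0.42194866 0.06722332 0.03      ]
(213, 218) [0.52789687 0.32287038 0.03      ]
(188, 146) [0.68837361 0.38387763 0.03      ]
t white 472.0 ((343.25, 259.75), (16.970561981201172, 45.96194076538086), 45.0)
t red 85.0 ((333.0, 270.0), (11.31370735168457, 9.899494171142578), 45.0)
s white 440.5 ((190.60345458984375, 244.24139404296875), (21.354963302612305, 34.53933334350586), 21.801410675048828)
s red 198.5 ((197.3199920654297, 222.739990234375), (24.465898513793945, 10.60660171508789), 81.8698959350586)
```

View pics/t1.png

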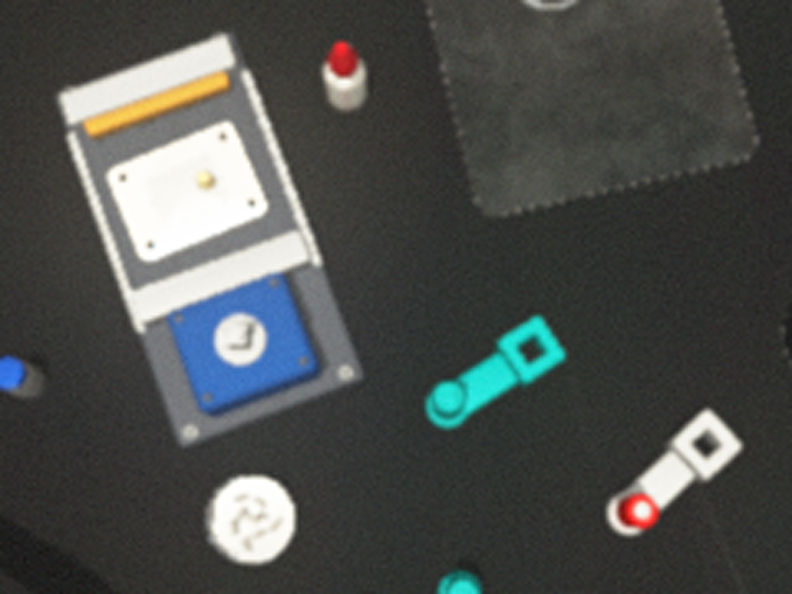

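View pics/s1.png

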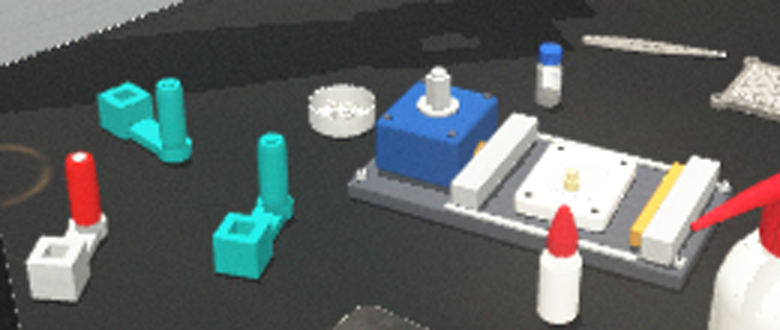

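The zooms confirm the crank is the white one with the red grip. The collar and pilot sit at top pixel ≈(213,217), and the shaft is lit with a shadow. Next: the shaft close-up and the measurements.

```bash
python3 - <<'E'
from h import *
fs={}
for n in("top","side"):
    cs=[cam(n) for _ in range(6)];c=cs[0];c["frame"]=np.mean([x["frame"] for x in cs],0).astype(np.uint8);fs[n]=c
np.save("f0.npy",fs,allow_pickle=True)
t,s=fs["top"],fs["side"]
z=lambda f,u,v,w,h,k:cv2.resize(f[v-h:v+h,u-w:u+w],None,fx=k,fy=k,interpolation=cv2.INTER_CUBIC)
A=z(t["frame"],213,217,14,14,14);B=z(s["frame"],316,188,14,14,14)
C=z(t["frame"],346,258,22,22,9)[:392,:392];D=z(s["frame"],192,240,22,22,9)
C=cv2.resize(C,(392,392));D=cv2.resize(D,(392,392))
cv2.imwrite("pics/z1.png",cv2.resize(np.vstack([np.hstack([A,B]),np.hstack([C,D])]),(600,600))[:,:,::-1])
for nm,c,lo,hi,bx in(("blue t",t,(105,120,60),(125,255,255),(180,180,250,260)),("yel t",t,(10,100,120),(30,255,255),(150,130,230,165)),("red t",t,(0,120,80),(8,255,255),(310,230,380,285)),("red s",s,(0,120,80),(8,255,255),(170,200,215,265))):
    for x in blobs(c,lo,hi,bx):print(nm,x[0],x[1])
E
```

```text
blue t 1150.0 ((213.33560180664062, 219.06163024902344), (32.88856887817383, 38.03837966918945), 69.44395446777344)
yel t 240.0 ((187.21896362304688, 146.60220336914062), (6.236810207366943, 46.13531494140625), 70.01689147949219)
red t 84.0 ((333.5, 270.0), (10.0, 11.0), 90.0)
red s 199.5 ((197.27999877929688, 222.45999145507812), (23.900211334228516, 10.60660171508789), 81.8698959350586)
```

View pics/z1.png

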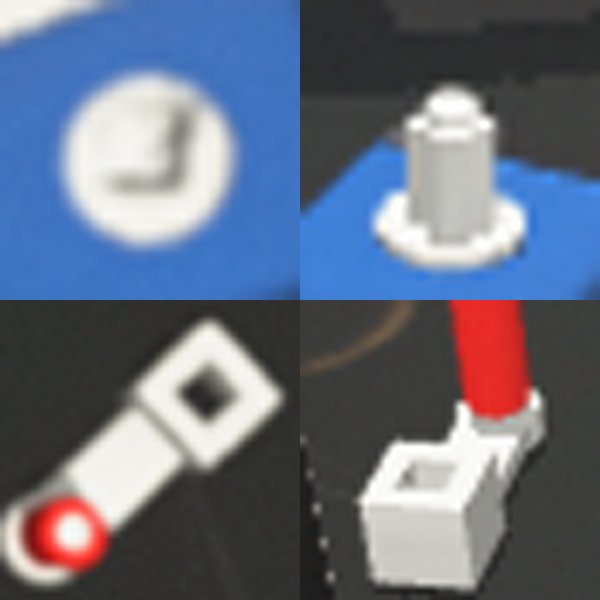

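The zoom shows the shaft's square shoulder in the side view: corners at about left (408,125), front (460,140) and right (492,125) in the crop. Now a larger, contrast-stretched crop to get its yaw.

```bash
python3 - <<'E'
from h import *
fs=np.load("f0.npy",allow_pickle=True).item();t,s=fs["top"],fs["side"]
def z(f,u,v,r,k,lo):
    a=cv2.cvtColor(f,cv2.COLOR_RGB2GRAY)[v-r:v+r,u-r:u+r].astype(float)
    a=np.clip((a-lo)/(255-lo),0,1)*255
    return cv2.resize(a.astype(np.uint8),None,fx=k,fy=k,interpolation=cv2.INTER_CUBIC)
cv2.imwrite("pics/z2.png",np.hstack([z(t["frame"],213,217,9,22,120),z(s["frame"],316,186,9,22,120)]))
# 22 px per pixel, origin (204,208)/(307,177)
f=lambda x,y:(302+x/ (600/56)-.5+0-28,0)
for nm,(x,y) in dict(L=(408,125),F=(460,140),Rr=(492,125)).items():
    u=302+(x-300)*28/300-.5; v=174+y*28/300-.5
    print(nm,u,v,plane(s,u,v,0.086))
pv,_=tri(t,(213.2,216),s,(302+(453-300)*28/300-.5,174+98*28/300-.5));print("pilot?",pv)
hsv=cv2.cvtColor(t["frame"],cv2.COLOR_RGB2HSV)
m=cv2.inRange(hsv,np.array((0,0,90)),np.array((179,90,255)));k=np.zeros_like(m);k[205:230,201:226]=m[205:230,201:226]
k=cv2.morphologyEx(k,cv2.MORPH_CLOSE,np.ones((5,5)))
for q in cv2.findContours(k,0,1)[0]:
    if cv2.contourArea(q)>80:e=cv2.fitEllipse(q);print("collar",e,plane(t,*e[0],.062))
b=blobs(t,(105,120,60),(125,255,255),(180,180,250,260))[0];bp=cv2.boxPoints(b[1])
print("box",[plane(t,*p,.058)[:2].round(4) for p in bp],plane(t,*b[1][0],.058))
y=blobs(t,(10,100,120),(30,255,255),(150,130,230,165))[0];print("yel",[plane(t,*p,.025)[:2].round(4) for p in cv2.boxPoints(y[1])])
w=blobs(t,(0,0,140),(179,70,255),(330,230,380,262));print("hub",[x[:2] for x in w])
print("grip",tri(t,(333.5,270),s,(197.3,222.5)), "gripctr top", plane(t,333.9,269.4,.065))
E
```

```text
L 311.58 185.16666666666666 [0.52158654 0.3124898  0.086     ]
F 316.43333333333334 186.56666666666666 [0.53365849 0.31618916 0.086     ]
Rr 319.42 185.16666666666666 [0.53316634 0.32576937 0.086     ]
pilot? [0.52523318 0.31712355 0.09143451]
collar ((212.37612915039062, 217.4524688720703), (15.240532875061035, 15.575572967529297), 62.865299224853516) [0.52438183 0.31986368 0.062     ]
box [array([0.5394, 0.3682]), array([0.5689, 0.2947]), array([0.5039, 0.2687]), array([0.4752, 0.3415])] [0.52160144 0.31829353 0.058     ]
yel [array([0.6763, 0.4364]), array([0.7145, 0.3417]), array([0.7009, 0.3364]), array([0.6629, 0.431 ])]
hub [(346.5, ((348.5000305175781, 254.50003051757812), (15.55634880065918, 31.11269760131836), 45.0))]
grip (array([0.42076117, 0.06748447, 0.03954767]), np.float64(0.0045033984615172745)) gripctr top [0.42022027 0.06854309 0.065     ]
```

View pics/z2.png

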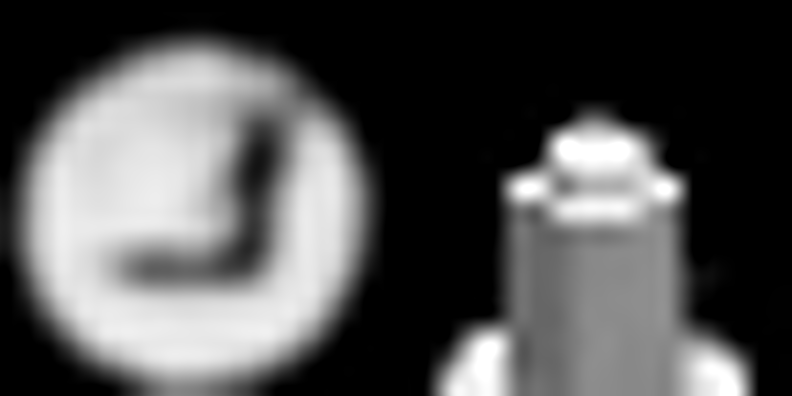

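```bash
python3 - <<'E'
from h import *
fs=np.load("f0.npy",allow_pickle=True).item();t,s=fs["top"],fs["side"]
g=cv2.cvtColor(s["frame"],cv2.COLOR_RGB2GRAY)
print("u 308..323");print(g[183:197,308:324])
g=cv2.cvtColor(t["frame"],cv2.COLOR_RGB2GRAY);print("v 208.. u 204..");print(g[208:228,204:222])
c,x=ray(s,316,190);print(np.degrees(np.arctan2(*(c-[.5245,.3185,.09])[1::-1])))
print([proj(s,[.5244,.3185,z]).round(2) for z in(.062,.086,.09)])
E
```

```text
u 308..323
[[ 64  63  63  65  63 105 249 249 250 248 174  63  64  65  63  64]
 [ 63  63  64  66  95 160 223 247 248 241 210  90  69  64  63  64]
 [ 63  63  67  95 237 250 184 209 213 215 239 249 103  63  65  64]
 [ 63  69  99 121 178 179 235 250 250 247 210 185 102  66  65  66]
 [ 70  98  98 115 178 173 179 190 188 194 195 185  92  63  64  65]
 [110 120 118 125 174 175 178 190 193 194 194 187  96  70  67  65]
 [120 118 117 125 176 175 179 190 193 193 195 189 137 126 106  86]
 [118 119 119 126 176 174 179 191 194 195 195 189 135 120 120 120]
 [119 118 128 141 176 174 177 192 194 194 195 190 140 121 120 120]
 [119 132 211 247 176 175 179 190 196 193 194 193 193 172 127 120]
 [123 180 248 247 174 175 177 192 195 192 194 195 229 248 200 121]
 [134 232 247 246 183 180 178 192 194 192 193 194 229 248 247 121]
 [131 223 246 247 247 237 178 193 193 189 195 197 249 247 234 121]
 [119 125 210 247 247 246 184 187 187 193 248 248 248 233 142 121]]
v 208.. u 204..
[[110 109 111 111 111 108 109 108 108 107 107 109 109 108 110 108 111 110]
 [108 109 109 109 110 113 122 130 135 135 126 114 108 108 1
[... 762 characters left out ...]
14]
 [122 182 234 239 230 204 178 173 176 172 165 180 223 240 238 211 143 111]
 [116 158 218 240 240 235 228 224 224 225 225 230 238 242 231 179 124 109]
 [110 133 181 229 242 244 242 242 240 241 242 243 243 237 205 145 113 108]
 [109 113 139 187 229 240 243 243 243 242 242 242 235 205 160 120 108 108]
 [110 111 114 138 173 201 225 238 239 236 227 213 185 149 121 112 109 108]
 [110 110 109 111 121 137 165 190 194 186 171 153 127 113 109 109 108 109]
 [111 111 110 109 109 110 118 125 126 123 122 117 112 109 111 111 110 109]
 [112 110 111 112 108 109 108 109 109 107 109 108 110 110 112 112 109 111]]
-43.033428853551285
[array([314.21, 194.08]), array([314.4 , 184.79]), array([314.43, 183.21])]
```

```bash
cat >> h.py <<'E'
def tool():
    s=manip.sense(); M=R.from_quat(s["ee_rot"]).as_matrix(); return s,np.asarray(s["tool_pos"]),M
def go(P,az):   # shift in tool axes to reach P with tool x at azimuth az(deg)
    s,p,M=tool(); a=np.degrees(np.arctan2(M[1,0],M[0,0]))
    d=M.T@(np.asarray(P)-p); tn=np.radians((a-az+180)%360-180)
    print("clock",round(s["clock"],2),"tcp",p.round(4),"az",a.round(2),"| shift",d.round(4),"turn",tn.round(4))
E
python3 - <<'E'
from h import *
t=np.load("f0.npy",allow_pickle=True).item()["top"]
P=lambda x,y:plane(t,324+x*44/300-.5,236+(y-300)*44/300-.5,.03)
c=[P(210,318),P(285,398),P(208,470),P(133,393)]
print(np.round(c,4),np.mean(c,0))
for a,b in((0,3),(1,2)):d=c[b]-c[a];print(np.degrees(np.arctan2(d[1],d[0])),np.linalg.norm(d))
for a,b in((1,0),(2,3)):d=c[b]-c[a];print(np.degrees(np.arctan2(d[1],d[0])),np.linalg.norm(d))
h=np.mean(c,0)
g=plane(t,333.9,269.4,.065);d=g-h;az=np.degrees(np.arctan2(d[1],d[0]));print("az",az,np.hypot(*d[:2]))
go([h[0],h[1],.12],az)
E
```

```text
[[ 0.4881  0.0185  0.03  ]
 [ 0.4633 -0.0046  0.03  ]
 [ 0.4405  0.0201  0.03  ]
 [ 0.4643  0.0432  0.03  ]] [0.4640577  0.01926447 0.03      ]
134.03737261637474 0.034352796009109905
132.64272989523744 0.03355270033238433
42.85294739002489 0.03393053033629048
44.22543906673491 0.03310682982804686
az 131.65575213026636 0.06595530695640327
clock 0.8 tcp [0.2873 0.583  0.2147] az 153.77 | shift [-0.4077 -0.4276  0.0947] turn 0.3859
```

```bash
python3 -m inch '[{"dx":-0.1,"dy":-0.1,"dz":0.02,"rz":0.18},{"dx":-0.2,"dy":-0.21,"dz":0.03,"rz":0.356},{"dx":-0.3,"dy":-0.32,"dz":0.04,"rz":0.356},{"dx":-0.4077,"dy":-0.4276,"dz":0.06,"rz":0.356},{"dx":-0.4077,"dy":-0.4276,"dz":0.06,"rz":0.356},{"dx":-0.4077,"dy":-0.4276,"dz":0.06,"rz":0.356},{"dx":-0.4077,"dy":-0.4276,"dz":0.06,"rz":0.356},{"dx":-0.4077,"dy":-0.4276,"dz":0.06,"rz":0.356},{"dx":-0.4077,"dy":-0.4276,"dz":0.09,"rz":0.356},{"dx":-0.4077,"dy":-0.4276,"dz":0.09,"rz":0.356},{"dx":-0.4077,"dy":-0.4276,"dz":0.09,"rz":0.356},{"dx":-0.4077,"dy":-0.4276,"dz":0.09,"rz":0.356}]' 0.07 30; python3 -c "
from h import *
go([.4641,.0193,.0065],133.4)
cv2.imwrite('pics/a1.png',cam('side')['frame'][:,:,::-1])"
```

```text
clock: 2.3
tool_pos: [0.4641, 0.0197, 0.1251]
ee_rot: [0.396, 0.918, 0.0, 0.0]
contact_force: [-0.1, -0.3, 0.4]
gripper_width: 0.0699
finger_force: 0.0
clock 2.3 tcp [0.4641 0.0197 0.1251] az 133.36 | shift [-0.0002 -0.0003  0.1186] turn -0.0006
```

View pics/a1.png

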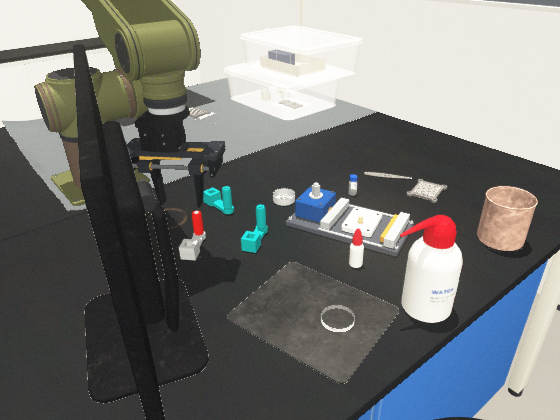

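The gripper is above the crank, with fingertips at about (157,200) and (199,203). Fingers clear the turquoise look-alike. Descend and grasp.

```bash
python3 -m inch '[{"dz":0.06},{"dz":0.09},{"dz":0.1186},{"dz":0.1186},{"dz":0.1186}]' && python3 -m inch '[{},{},{},{}]' 0.02 40; python3 -c "
from h import *
go([.4641,.0193,.0065],133.4)"
```

```text
clock: 2.98
tool_pos: [0.4651, 0.0199, 0.0076]
ee_rot: [0.395, 0.919, 0.0, 0.001]
contact_force: [0.0, -0.2, 1.3]
gripper_width: 0.0701
finger_force: 0.0
clock: 3.48
tool_pos: [0.4642, 0.0192, 0.0063]
ee_rot: [0.396, 0.918, 0.0, 0.0]
contact_force: [1.7, 0.6, -0.3]
gripper_width: 0.0355
finger_force: 0.8
clock 3.48 tcp [0.4642 0.0192 0.0063] az 133.36 | shift [ 0.0001 -0.0001 -0.0002] turn -0.0007
```

```bash
python3 -m inch '[{},{},{"dz":-0.05},{"dz":-0.1},{"dz":-0.15},{"dz":-0.15},{"dz":-0.15}]'; python3 -c "
from h import *
go([.5244,.3185,.13],167)
cv2.imwrite('pics/a2.png',cam('top')['frame'][:,:,::-1])"
```

```text
clock: 4.35
tool_pos: [0.4626, 0.0193, 0.154]
ee_rot: [0.396, 0.918, -0.001, -0.002]
contact_force: [-0.0, -0.4, -4.5]
gripper_width: 0.0317
finger_force: 39.8
clock 4.35 tcp [0.4626 0.0193 0.154 ] az 133.37 | shift [0.175  0.2505 0.0238] turn -0.5869
```

View pics/a2.png

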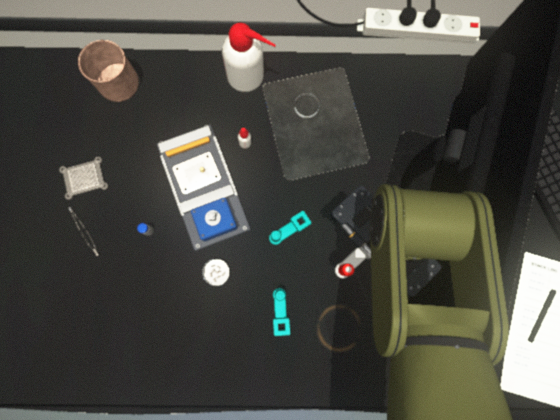

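The crank is held, with its grip showing at (346,269). Move above the shaft.

```bash
python3 -m inch '[{"dx":0.05,"dy":0.05,"rz":-0.15},{"dx":0.09,"dy":0.1,"rz":-0.3},{"dx":0.12,"dy":0.15,"rz":-0.45},{"dx":0.15,"dy":0.2,"rz":-0.587},{"dx":0.175,"dy":0.2505,"rz":-0.587},{"dx":0.175,"dy":0.2505,"rz":-0.587},{"dx":0.175,"dy":0.2505,"dz":0.02,"rz":-0.587},{"dx":0.175,"dy":0.2505,"dz":0.03,"rz":-0.587},{"dx":0.175,"dy":0.2505,"dz":0.03,"rz":-0.587},{"dx":0.175,"dy":0.2505,"dz":0.03,"rz":-0.587}]'; python3 - <<'E'
from h import *
go([.5244,.3185,.115],167)
t,s=cam("top"),cam("side")
np.save("f1.npy",dict(top=t,side=s),allow_pickle=True)
A=cv2.resize(t["frame"][180:300,140:300],None,fx=2.5,fy=2.5)
B=cv2.resize(s["frame"][110:230,250:410],None,fx=2.5,fy=2.5)
cv2.imwrite("pics/a3.png",np.hstack([A,B])[:,:,::-1])
E
```

```text
clock: 5.65
tool_pos: [0.5261, 0.3179, 0.1263]
ee_rot: [0.114, 0.994, 0.0, 0.0]
contact_force: [1.0, -0.4, -3.3]
gripper_width: 0.0317
finger_force: 39.8
clock 5.65 tcp [0.5261 0.3179 0.1263] az 166.95 | shift [0.0018 0.0002 0.0113] turn -0.0009
```

View pics/a3.png

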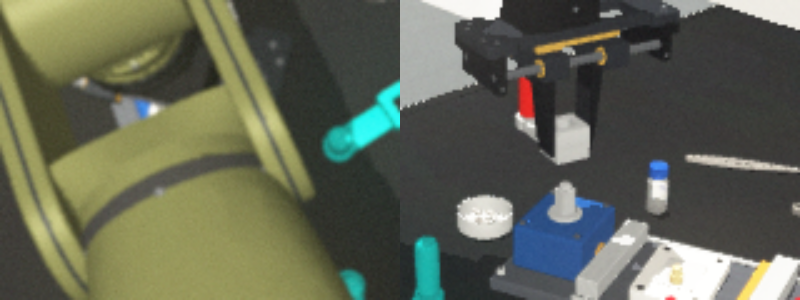

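The top camera is blocked by the arm. The side crop shows the hub (≈(570,138)) almost straight above the shaft (≈(567,190)). Now its exact edges in the side frame.

```bash
python3 - <<'E'
from h import *
f=np.load("f1.npy",allow_pickle=True).item();s=f["side"]
g=cv2.cvtColor(s["frame"],cv2.COLOR_RGB2GRAY)
print(g[154:178,306:330])
P=np.array([.5261,.3179,.12]);a=np.radians(-13)
x=np.array([np.cos(a),np.sin(a),0]);y=np.array([-x[1],x[0],0])
for z in(.12,.15):
  print(z,[proj(s,[*(P+16e-3*x+k*16e-3*y)[:2],z]).round(2) for k in(-1,1)],"axis",proj(s,[*P[:2],z]).round(2))
for z in(.062,.086):
  print(z,[proj(s,[*(P+7e-3*x+k*7e-3*y)[:2],z]).round(2) for k in(-1,1)],"axis",proj(s,[*P[:2],z]).round(2))
# top bias
im=cv2.imread("pics/a2.png")[:,:,::-1];h=cv2.cvtColor(im,cv2.COLOR_RGB2HSV);m=cv2.inRange(h,np.array((0,100,70)),np.array((9,255,255)));m[:255]=0;m[:,:330]=0;m[285:]=0;m[:,365:]=0
c=dict(s);t=f["top"];xs=np.argwhere(m);print(len(xs),xs.min(0),xs.max(0),xs.mean(0))
E
```

```text
[[ 36  34  29  37  30  36  60  60  59  60  59  62  61  64  41  36  40  39
   39  38  33  33  36  58]
 [ 31  37  37  38  33  41  58  63  68  72  96 123 123 118  49  42  38  39
   41  42  33  37  43  55]
 [ 32  32  39  40  39  44 117 125 154 183 179 182 182 177 110  52  40  41
   42  40  35  35  43  61]
 [ 35  34  33  35  35  49 150 178 183 191 192 189 174 181 176 141  75  42
   40  41  33  33  40  59]
 [ 32  34  32  36  35  52 161 198 203 200 198 180 165 174 178 178 172 107
   49  38  32  36  41  58]
 [ 32  33  35  37  35  53 159 196 198 201 203 186 165 165 172 179 180 179
  146  53  32  34  50  59]
 [ 33  32  35  35  36  52 149 190 200 202 199 182 173 174 182 182 181 185
  183 153  32  32  47  56]
 [ 32  33  31  38  36  46 146 179 185 186 185 182 185 186 190 194 196 205
  205 197  32  36  62  57]
 [ 32  34  29  36  39  49 150 185 185 186 192 197 201 203 208 205 206 207
  208 199  35  37  60  57]
 [ 32  32  33  39  36  53 168 194 202 206 207 207 207 207 207 207 206 206
  206 198  36  39  56  60]
 [ 33  31  33  33  35  54 169 197 205 206 206 205 205 205 207 206 204 204
  205 196  35  4
[... 986 characters left out ...]
 61  60
   59  62  60  60  59  61]
 [ 57  59  60  58  59  64 118 192 128 126  89  63  61  60  60  60  61  61
   59  60  62  61  60  60]
 [ 60  62  60  65  62  61  60  60  58  62  62  59  58  57  62  63  61  61
   62  63  60  64  64  61]
 [ 64  60  64  61  58  57  61  59  64  61  63  62  61  58  63  62  60  62
   65  60  61  62  63  63]]
0.12 [array([312.21, 175.99]), array([324.93, 172.88])] axis [314.99 171.56]
0.15 [array([312.43, 163.45]), array([325.34, 160.44])] axis [315.25 159.18]
0.062 [array([313.35, 196.48]), array([318.73, 195.06])] axis [314.52 194.44]
0.086 [array([313.53, 187.13]), array([318.97, 185.74])] axis [314.71 185.13]
144 [263 339] [276 354] [269.61805556 346.23611111]
```

```bash
python3 -m inch '[{"dz":0.01},{"dz":0.018},{"dz":0.018},{"dz":0.018}]'; python3 -c "
from h import *
go([.5260,.3197,.0965],167)"
```

```text
clock: 6.25
tool_pos: [0.5259, 0.3185, 0.1079]
ee_rot: [0.113, 0.994, -0.0, -0.0]
contact_force: [0.4, 1.3, -3.2]
gripper_width: 0.032
finger_force: 39.8
clock 6.25 tcp [0.5259 0.3185 0.1079] az 167.01 | shift [0.0002 0.0012 0.0114] turn 0.0001
```

```bash
python3 -m inch '[{"dy":0.0012,"dz":0.006},{"dy":0.0012,"dz":0.0114},{"dy":0.0012,"dz":0.0114},{"dy":0.0012,"dz":0.0114}]' && python3 -m inch '[{"dz":0.002},{"dz":0.004},{"dz":0.004}]'
```

```text
clock: 6.75
tool_pos: [0.5262, 0.3197, 0.0966]
ee_rot: [0.113, 0.994, -0.0, -0.0]
contact_force: [-0.2, 0.2, -3.5]
gripper_width: 0.0318
finger_force: 39.8
clock: 7.12
tool_pos: [0.5261, 0.3196, 0.0924]
ee_rot: [0.113, 0.994, -0.0, -0.0]
contact_force: [0.5, 0.7, -3.2]
gripper_width: 0.0315
finger_force: 39.8
```

```bash
python3 -m inch '[{"dz":0.0015},{"dz":0.003},{"dz":0.003}]'
```

```text
clock: 7.5
tool_pos: [0.5263, 0.3201, 0.0897]
ee_rot: [0.113, 0.994, 0.0, 0.0]
contact_force: [0.6, 0.8, -3.1]
gripper_width: 0.032
finger_force: 39.8
```

```bash
python3 -m inch '[{"dz":0.0015},{"dz":0.003},{"dz":0.005},{"dz":0.005}]'; python3 -c "
from h import *
s=cam('side');cv2.imwrite('pics/a4.png',cv2.resize(s['frame'][120:220,260:400],None,fx=5,fy=5)[:,:,::-1])"
```

```text
clock: 8.0
tool_pos: [0.5263, 0.3202, 0.0847]
ee_rot: [0.113, 0.994, 0.001, 0.0]
contact_force: [-1.2, 3.6, -1.4]
gripper_width: 0.0318
finger_force: 39.8
```

View pics/a4.png

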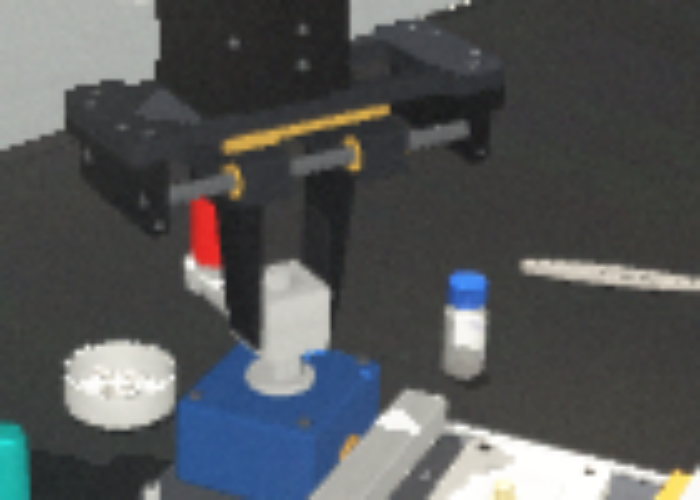

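The hub sits on the shaft partway. There's a light side load, so nudge toward it and continue down.

```bash
python3 -m inch '[{"dx":0.0002,"dy":0.0008},{"dx":0.0002,"dy":0.0008,"dz":0.003},{"dx":0.0002,"dy":0.0008,"dz":0.005},{"dx":0.0002,"dy":0.0008,"dz":0.005}]'
```

```text
clock: 8.55
tool_pos: [0.5263, 0.3203, 0.0794]
ee_rot: [0.113, 0.994, -0.0, 0.0]
contact_force: [-0.2, 1.9, -0.4]
gripper_width: 0.0317
finger_force: 39.8
```

```bash
python3 -m inch '[{"dy":0.0003,"dz":0.003},{"dy":0.0003,"dz":0.006},{"dy":0.0003,"dz":0.009},{"dy":0.0003,"dz":0.009}]'
```

```text
clock: 9.05
tool_pos: [0.5263, 0.3204, 0.0704]
ee_rot: [0.113, 0.994, -0.0, 0.0]
contact_force: [-0.9, -1.5, 0.4]
gripper_width: 0.0317
finger_force: 39.8
```

```bash
python3 -m inch '[{"dz":0.001},{"dz":0.002},{"dz":0.0025},{"dz":0.0025}]'
```

```text
clock: 9.55
tool_pos: [0.5263, 0.3205, 0.0684]
ee_rot: [0.113, 0.994, -0.0, 0.0]
contact_force: [-1.9, -3.7, 5.5]
gripper_width: 0.0315
finger_force: 39.8
```

Seated at z = 0.0684 with a 5.5 N reaction. Release, rise, shift over the red grip, and verify from the side view.

```bash
python3 -m inch '[{"dz":-0.0015},{"dz":-0.0015},{"dz":-0.0015},{"dz":-0.0015},{"dz":-0.04},{"dz":-0.095},{"dz":-0.095},{"dx":0.03,"dz":-0.095},{"dx":0.065,"dz":-0.095},{"dx":0.065,"dz":-0.095},{"dx":0.065,"dz":-0.095}]' 0.06; python3 - <<'E'
from h import *
s=cam("side");t=cam("top")
a=np.radians(167)
G=np.array([.5263+.065*np.cos(a),.3205+.065*np.sin(a),.0])
go([G[0],G[1],.093],167)
cv2.imwrite('pics/a5.png',cv2.resize(s['frame'][120:220,240:380],None,fx=5,fy=5)[:,:,::-1])
print([proj(s,[G[0],G[1],z]).round(1) for z in(.075,.127)])
for x in blobs(s,(0,120,80),(8,255,255),(260,130,330,220)):print(x[0],x[1])
E
```

```text
clock: 10.92
tool_pos: [0.4631, 0.3353, 0.1626]
ee_rot: [0.113, 0.994, -0.0, -0.0]
contact_force: [0.4, 0.7, -0.4]
gripper_width: 0.06
finger_force: 0.0
clock 11.03 tcp [0.4636 0.3352 0.1628] az 166.97 | shift [ 0.0006 -0.0002  0.0698] turn -0.0005
[array([302. , 177.6]), array([302.1, 157.6])]
163.0 ((302.0, 168.0), (22.0, 8.0), 90.0)
```

View pics/a5.png

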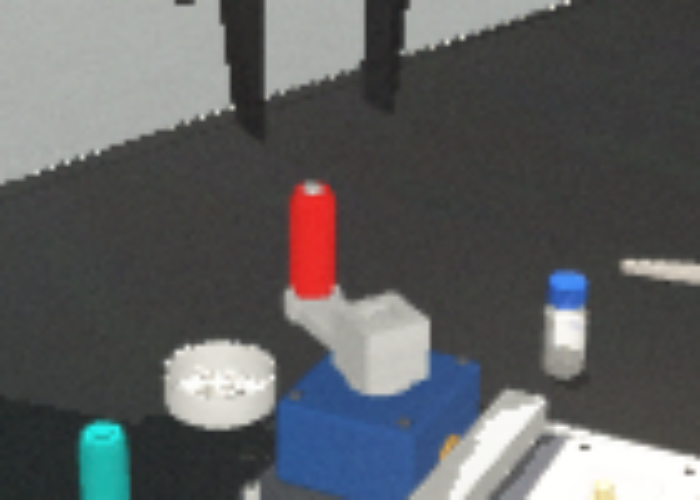

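Crank is fully seated on the collar, and the red grip spans crop (313,185–295), matching the predicted position. Descend and grasp the grip.

```bash
python3 -m inch '[{"dz":0.05},{"dz":0.07},{"dz":0.07},{"dz":0.07}]' && python3 -m inch '[{},{},{},{},{}]' 0.01 25
```

```text
clock: 11.52
tool_pos: [0.464, 0.3359, 0.0946]
ee_rot: [0.113, 0.994, 0.001, 0.001]
contact_force: [0.6, 0.3, 0.4]
gripper_width: 0.0602
finger_force: 0.0
clock: 12.15
tool_pos: [0.4629, 0.3353, 0.0932]
ee_rot: [0.113, 0.994, -0.0, -0.0]
contact_force: [-1.4, -0.2, 0.5]
gripper_width: 0.0214
finger_force: 25.0
```

```bash
python3 -m inch '[{"dx":-0.0032,"dy":0.0201},{"dx":-0.0124,"dy":0.0382},{"dx":-0.0268,"dy":0.0526},{"dx":-0.0449,"dy":0.0618},{"dx":-0.065,"dy":0.065},{"dx":-0.0851,"dy":0.0618},{"dx":-0.1032,"dy":0.0526},{"dx":-0.1176,"dy":0.0382},{"dx":-0.1268,"dy":0.0201},{"dx":-0.13},{"dx":-0.13}]'; python3 - <<'E'
from h import *
s=cam("side");t=cam("top");np.save("f2.npy",dict(top=t,side=s),allow_pickle=True)
S,p,M=tool();print(p.round(4),np.asarray(S["contact_force"]).round(2),S["joints"].round(2))
cv2.imwrite('pics/a6.png',cv2.resize(s['frame'][130:260,270:430],None,fx=5,fy=4.6)[:598,:,::-1])
E
```

```text
clock: 13.52
tool_pos: [0.5896, 0.304, 0.0933]
ee_rot: [0.114, 0.993, -0.001, 0.0]
contact_force: [-0.6, 0.2, 2.8]
gripper_width: 0.0217
finger_force: 25.0
[0.5899 0.3052 0.0935] [ 0.95 -0.82  2.49] [ 0.4   0.25  1.72 -0.    1.17 -0.95]
```

View pics/a6.png

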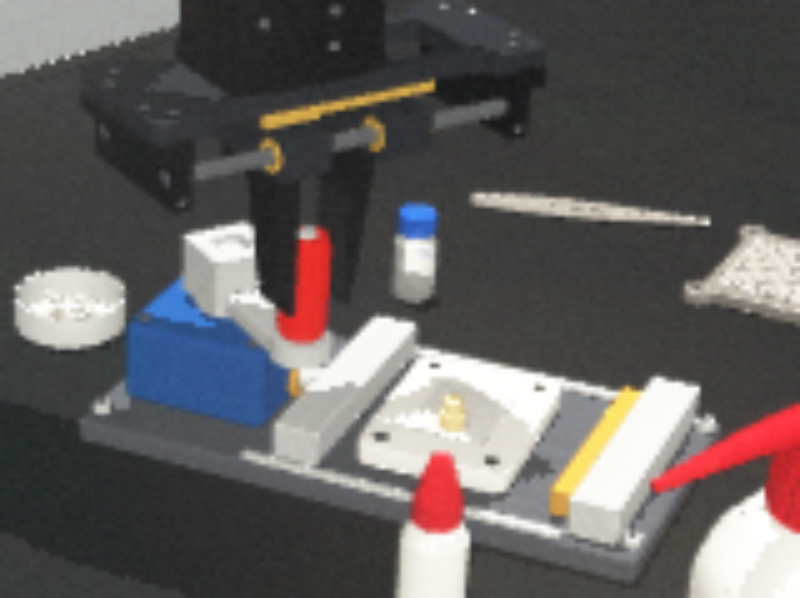

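Half a turn is done with negligible load. The jaw is at about (350,400), the plate at 360–560, and the pad's yellow face at (590,450). Now estimate the remaining travel by ray casting.

```bash
python3 - <<'E'
from h import *
f=np.load("f2.npy",allow_pickle=True).item();s=f["side"];t=np.load("f0.npy",allow_pickle=True).item()["top"]
O=np.array([.5263,.3205,0]);a=np.radians(22);X=np.array([np.cos(a),np.sin(a),0])
vx=lambda p:round(float((p-O)@X)*1e3,1)
T=lambda x,y,z:vx(plane(t,140+x/3.3-.5,115+y/3.3-.5,z));S=lambda x,y,z:vx(plane(s,270+x/5,130+y/4.6,z))
print("top: jaw",T(130,293,.035),T(300,235,.035),"plate near",T(150,262,.026),T(268,208,.026),"far",T(107,180,.026),T(230,122,.026),"pad",T(88,136,.029),T(228,92,.029))
print("side: jaw",S(388,318,.035),S(275,430,.035),S(415,330,.035),S(318,445,.035),"plate near",S(362,450,.026),S(425,348,.026),"far",S(505,478,.026),S(560,375,.026),"pad",S(550,487,.029),S(622,390,.029))
E
```

```text
top: jaw 58.1 54.4 plate near 75.3 81.6 far 138.4 146.7 pad 170.6 165.9
side: jaw 57.3 53.9 73.1 75.5 plate near 88.9 78.7 far 151.3 142.7 pad 171.6 173.0
```

```bash
python3 -m inch '[{"dx":0.0032,"dy":-0.0201},{"dx":0.0124,"dy":-0.0382},{"dx":0.0268,"dy":-0.0526},{"dx":0.0449,"dy":-0.0618},{"dx":0.065,"dy":-0.065},{"dx":0.0851,"dy":-0.0618},{"dx":0.1032,"dy":-0.0526},{"dx":0.1176,"dy":-0.0382},{"dx":0.1268,"dy":-0.0201},{"dx":0.13}]' && python3 -m inch '[{"dx":-0.0032,"dy":0.0201},{"dx":-0.0124,"dy":0.0382},{"dx":-0.0268,"dy":0.0526},{"dx":-0.0449,"dy":0.0618},{"dx":-0.065,"dy":0.065}]'; python3 - <<'E'
from h import *
s=cam("side");t=cam("top");np.save("f3.npy",dict(top=t,side=s),allow_pickle=True)
cv2.imwrite('pics/a7.png',cv2.resize(s['frame'][130:260,270:430],None,fx=5,fy=4.6)[:598,:,::-1])
E
```

```text
clock: 14.88
tool_pos: [0.4627, 0.3365, 0.093]
ee_rot: [0.113, 0.994, -0.001, 0.0]
contact_force: [7.4, -5.2, 0.1]
gripper_width: 0.0209
finger_force: 25.0
clock: 15.5
tool_pos: [0.5392, 0.3847, 0.0926]
ee_rot: [0.113, 0.994, -0.002, -0.003]
contact_force: [-6.3, -7.0, 7.6]
gripper_width: 0.0215
finger_force: 25.1
```

View pics/a7.png

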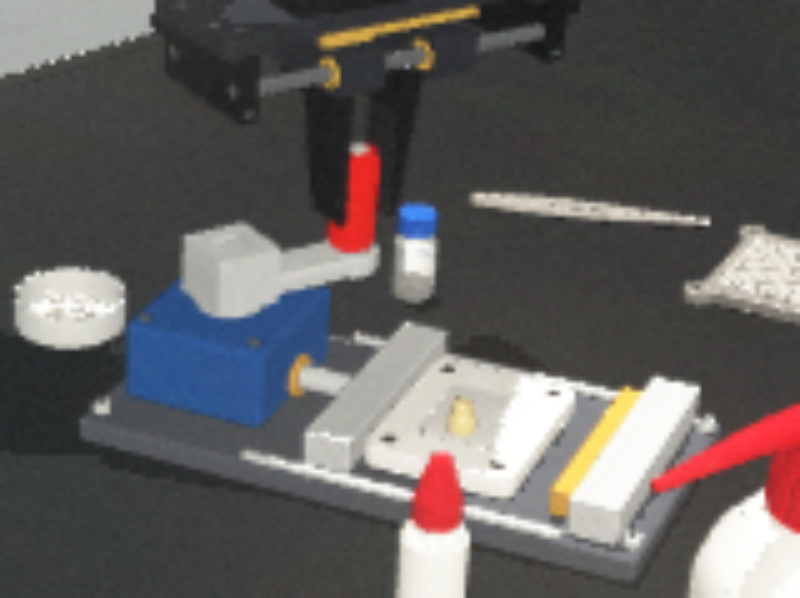

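The jaw now touches the plate (jaw face ≈(415,400) in the crop, plate far edge ≈(545,440), pad ≈(560,500)). Rough remaining travel is 17–23 mm. Another half turn, then settle.

```bash
python3 -m inch '[{"dx":-0.0201,"dy":-0.0032},{"dx":-0.0382,"dy":-0.0124},{"dx":-0.0526,"dy":-0.0268},{"dx":-0.0618,"dy":-0.0449},{"dx":-0.065,"dy":-0.065},{"dx":-0.065,"dy":-0.065},{"dx":-0.065,"dy":-0.065}]' && python3 -m inch '[{"dx":0.0032,"dy":-0.0201},{"dx":0.0124,"dy":-0.0382},{"dx":0.0268,"dy":-0.0526},{"dx":0.0449,"dy":-0.0618},{"dx":0.065,"dy":-0.065},{"dx":0.065,"dy":-0.065},{"dx":0.065,"dy":-0.065}]'; python3 - <<'E'
from h import *
s=cam("side");g=s["frame"]
np.save("f4.npy",dict(side=s),allow_pickle=True)
# grayscale profile along vise x through plate/pad at the near (-y) side
O=np.array([.5263,.3205,0]);a=np.radians(22);X=np.array([np.cos(a),np.sin(a),0]);Y=np.array([-X[1],X[0],0])
for y in(-.035,.0,.035):
    print(y,[(x,*g[int(round(q[1])),int(round(q[0]))]) for x in range(120,186,3) for q in[proj(s,O+X*x/1e3+Y*y+[0,0,.026])]])
E
```

```text
clock: 16.48
tool_pos: [0.5898, 0.3055, 0.0934]
ee_rot: [0.113, 0.994, -0.0, 0.0]
contact_force: [2.6, -2.0, 4.3]
gripper_width: 0.021
finger_force: 25.0
clock: 17.35
tool_pos: [0.5106, 0.2571, 0.0932]
ee_rot: [0.113, 0.994, -0.001, -0.001]
contact_force: [-1.0, -1.8, 6.8]
gripper_width: 0.0213
finger_force: 25.0
-0.035 [(120, np.uint8(254), np.uint8(227), np.uint8(222)), (123, np.uint8(255), np.uint8(255), np.uint8(254)), (126, np.uint8(255), np.uint8(255), np.uint8(254)), (129, np.uint8(255), np.uint8(255), np.uint8(254)), (132, np.uint8(255), np.uint8(255), np.uint8(254)), (135, np.uint8(255), np.uint8(255), np.uint8(254)), (138, np.uint8(255), np.uint8(255), np.uint8(254)), (141, np.uint8(255), np.uint8(255), np.uint8(254)), (144, np.uint8(255), np.uint8(255), np.uint8(254)), (147, np.uint8(255), np.uint8(255), np.uint8(254)), (150, np.uint8(249), np.uint8(248), np.uint8(243)), (153, np.uint8(112), np.uint8(104), np.uint8(100)), (156, np.uint8(235), np.uint8(233), np.uint8(224)), (159, np.uint8(255), np.uint8(255), np.uint8(254)), (162, np.uint8(255), np.uint8(255), np.uint8(254)
[... 1966 characters left out ...]
t8(255), np.uint8(254)), (147, np.uint8(255), np.uint8(255), np.uint8(254)), (150, np.uint8(255), np.uint8(255), np.uint8(254)), (153, np.uint8(252), np.uint8(251), np.uint8(248)), (156, np.uint8(237), np.uint8(235), np.uint8(228)), (159, np.uint8(255), np.uint8(255), np.uint8(255)), (162, np.uint8(255), np.uint8(255), np.uint8(255)), (165, np.uint8(157), np.uint8(160), np.uint8(160)), (168, np.uint8(143), np.uint8(144), np.uint8(145)), (171, np.uint8(252), np.uint8(227), np.uint8(103)), (174, np.uint8(253), np.uint8(229), np.uint8(104)), (177, np.uint8(253), np.uint8(229), np.uint8(106)), (180, np.uint8(250), np.uint8(250), np.uint8(247)), (183, np.uint8(251), np.uint8(250), np.uint8(248))]
```

```bash
cat >> h.py <<'E'
def tang():
    F=[];
    s,p,M=tool(); F=np.asarray(s["contact_force"]); r=p[:2]-[.5263,.3205]; al=np.arctan2(r[1],r[0])
    th=np.array([np.cos(al-np.pi/2),np.sin(al-np.pi/2)]);u=np.array([np.cos(al),np.sin(al)])
    print("az",np.degrees(al).round(2),"r",np.hypot(*r).round(4),"resist",(-F[:2]@th).round(2),"radial",(F[:2]@u).round(2),"Fz",F[2].round(1),"tool xy cw dir",(M.T@[*th,0])[:2].round(3))
E
python3 -m inch '[{"dx":0.0201,"dy":0.0032},{"dx":0.0201,"dy":0.0032},{"dx":0.0201,"dy":0.0032}]' >/dev/null; python3 -c "
from h import *;tang()"; python3 -m inch '[{"dx":0.0102,"dy":0.0053},{"dx":0.0181,"dy":0.0092},{"dx":0.0181,"dy":0.0092}]' >/dev/null; python3 -c "
from h import *;tang()"
```

```text
az -121.79 r 0.0653 resist -0.51 radial 2.42 Fz 6.6 tool xy cw dir [0.946 0.323]
az -139.38 r 0.0653 resist 1.32 radial 1.87 Fz 5.0 tool xy cw dir [0.804 0.594]
```

```bash
python3 -m inch '[{"dx":0.0078,"dy":0.0066},{"dx":0.0144,"dy":0.0144},{"dx":0.0144,"dy":0.0144},{"dx":0.0144,"dy":0.0144}]' >/dev/null; python3 -c "
from h import *;tang()"; python3 -m inch '[{"dx":0.0053,"dy":0.0081},{"dx":0.0092,"dy":0.0181},{"dx":0.0092,"dy":0.0181},{"dx":0.0092,"dy":0.0181}]' >/dev/null; python3 -c "
from h import *;tang()
s=cam('side');g=s['frame']
O=np.array([.5263,.3205,0]);a=np.radians(22);X=np.array([np.cos(a),np.sin(a),0]);Y=np.array([-X[1],X[0],0])
for y in(.0,.035):
    print(y,[(x,int(g[int(round(q[1])),int(round(q[0]))].mean())) for x in range(156,186,2) for q in[proj(s,O+X*x/1e3+Y*y+[0,0,.026])]])
"
```

```text
az -157.27 r 0.0653 resist 1.05 radial 1.42 Fz 4.7 tool xy cw dir [0.584 0.812]
az -175.15 r 0.0653 resist 1.37 radial 0.59 Fz 5.2 tool xy cw dir [0.306 0.952]
0.0 [(156, 254), (158, 254), (160, 254), (162, 254), (164, 254), (166, 254), (168, 221), (170, 199), (172, 196), (174, 196), (176, 196), (178, 211), (180, 250), (182, 249), (184, 249)]
0.035 [(156, 214), (158, 155), (160, 137), (162, 250), (164, 254), (166, 254), (168, 244), (170, 160), (172, 194), (174, 195), (176, 196), (178, 207), (180, 248), (182, 250), (184, 250)]
```

```bash
for i in 1; do python3 -m inch '[{"dx":0.0018,"dy":0.0066},{"dx":0.0018,"dy":0.0066}]' >/dev/null; python3 -c "
from h import *;tang()"; done; python3 -m inch '[{"dx":0.001,"dy":0.0067},{"dx":0.001,"dy":0.0067}]' >/dev/null; python3 -c "
from h import *;tang()"; python3 -m inch '[{"dx":0.0004,"dy":0.0068},{"dx":0.0004,"dy":0.0068}]' >/dev/null; python3 -c "
from h import *;tang()"
```

```text
az 179.02 r 0.0653 resist 3.11 radial 2.07 Fz 5.0 tool xy cw dir [0.208 0.978]
az 172.9 r 0.0653 resist 3.01 radial 2.1 Fz 3.9 tool xy cw dir [0.102 0.995]
az 166.73 r 0.0653 resist 4.16 radial 0.46 Fz 4.3 tool xy cw dir [-0.005  1.   ]
```

```bash
python3 -m inch '[{},{}]' >/dev/null; python3 -c "
from h import *;tang()";python3 -m inch '[{"dx":-0.0001,"dy":0.004},{"dx":-0.0001,"dy":0.004},{"dx":-0.0001,"dy":0.004}]' >/dev/null; python3 -c "
from h import *;tang()"
```

```text
az 166.79 r 0.0653 resist 2.45 radial 1.04 Fz 2.7 tool xy cw dir [-0.004  1.   ]
az 163.22 r 0.0652 resist 2.86 radial 0.93 Fz 3.7 tool xy cw dir [-0.066  0.998]
```

```bash
python3 -m inch '[{"dx":-0.0004,"dy":0.004},{"dx":-0.0004,"dy":0.004},{"dx":-0.0004,"dy":0.004}]' >/dev/null; python3 -c "
from h import *;tang()";python3 -m inch '[{"dx":-0.0006,"dy":0.004},{"dx":-0.0006,"dy":0.004},{"dx":-0.0006,"dy":0.004}]' >/dev/null; python3 -c "
from h import *;tang()"
```

```text
az 159.53 r 0.0652 resist 2.08 radial 0.55 Fz 2.4 tool xy cw dir [-0.13   0.991]
az 155.99 r 0.0652 resist 2.61 radial -1.1 Fz 1.8 tool xy cw dir [-0.191  0.982]
```

```bash
python3 -m inch '[{"dx":-0.0009,"dy":0.0039},{"dx":-0.0009,"dy":0.0039},{"dx":-0.0009,"dy":0.0039}]' >/dev/null; python3 -c "
from h import *;tang()"
```

```text
az 152.47 r 0.0652 resist 2.92 radial -0.26 Fz 1.0 tool xy cw dir [-0.251  0.968]
```

```bash
python3 -m inch '[{"dx":-0.0011,"dy":0.0038},{"dx":-0.0011,"dy":0.0038},{"dx":-0.0011,"dy":0.0038}]' >/dev/null; python3 -c "
from h import *;tang()"; python3 -m inch '[{"dx":-0.0014,"dy":0.0038},{"dx":-0.0014,"dy":0.0038},{"dx":-0.0014,"dy":0.0038}]' >/dev/null; python3 -c "
from h import *;tang()"
```

```text
az 148.97 r 0.0651 resist 1.6 radial -1.08 Fz 0.3 tool xy cw dir [-0.31   0.951]
az 145.39 r 0.0652 resist 2.7 radial -0.82 Fz 1.0 tool xy cw dir [-0.368  0.93 ]
```

```bash
python3 -m inch '[{"dx":-0.0016,"dy":0.0037},{"dx":-0.0016,"dy":0.0037},{"dx":-0.0016,"dy":0.0037}]' >/dev/null; python3 -c "
from h import *;tang()
s=cam('side');g=s['frame'];print(manip.sense()['clock'])
O=np.array([.5263,.3205,0]);a=np.radians(22);X=np.array([np.cos(a),np.sin(a),0]);Y=np.array([-X[1],X[0],0])
for y in(.0,.035):
    print(y,[(x,int(g[int(round(q[1])),int(round(q[0]))].mean())) for x in range(156,186,2) for q in[proj(s,O+X*x/1e3+Y*y+[0,0,.026])]])
"
```

```text
az 141.83 r 0.0651 resist 1.76 radial -1.57 Fz 1.8 tool xy cw dir [-0.425  0.905]
22.875
0.0 [(156, 254), (158, 254), (160, 254), (162, 254), (164, 254), (166, 254), (168, 254), (170, 238), (172, 197), (174, 196), (176, 196), (178, 210), (180, 250), (182, 250), (184, 249)]
0.035 [(156, 254), (158, 209), (160, 114), (162, 138), (164, 254), (166, 254), (168, 254), (170, 252), (172, 196), (174, 197), (176, 197), (178, 207), (180, 249), (182, 250), (184, 249)]
```

```bash
python3 -m inch '[{"dx":-0.0018,"dy":0.0036},{"dx":-0.0018,"dy":0.0036},{"dx":-0.0018,"dy":0.0036}]' >/dev/null; python3 -c "
from h import *;tang()"; python3 -m inch '[{"dx":-0.002,"dy":0.0035},{"dx":-0.002,"dy":0.0035},{"dx":-0.002,"dy":0.0035}]' >/dev/null; python3 -c "
from h import *;tang()"
```

```text
az 138.32 r 0.0651 resist 3.34 radial -1.32 Fz 1.3 tool xy cw dir [-0.48   0.877]
az 134.76 r 0.0651 resist 1.56 radial -0.54 Fz 1.0 tool xy cw dir [-0.534  0.846]
```

```bash
python3 -m inch '[{"dx":-0.0022,"dy":0.0033},{"dx":-0.0022,"dy":0.0033},{"dx":-0.0022,"dy":0.0033}]' >/dev/null; python3 -c "
from h import *;tang()"
```

```text
az 131.28 r 0.0651 resist 2.53 radial -0.82 Fz 2.1 tool xy cw dir [-0.584  0.812]
```

```bash
python3 -m inch '[{"dx":-0.0024,"dy":0.0032},{"dx":-0.0024,"dy":0.0032},{"dx":-0.0024,"dy":0.0032}]' >/dev/null; python3 -c "
from h import *;tang()"; python3 -m inch '[{"dx":-0.0026,"dy":0.003},{"dx":-0.0026,"dy":0.003},{"dx":-0.0026,"dy":0.003}]' >/dev/null; python3 -c "
from h import *;tang()"
```

```text
az 127.76 r 0.0651 resist 2.86 radial -1.53 Fz 1.4 tool xy cw dir [-0.633  0.774]
az 124.24 r 0.0652 resist 3.19 radial -1.57 Fz 2.6 tool xy cw dir [-0.679  0.734]
```

```bash
python3 -m inch '[{"dx":-0.0028,"dy":0.0029},{"dx":-0.0028,"dy":0.0029},{"dx":-0.0028,"dy":0.0029}]' >/dev/null; python3 -c "
from h import *;tang()"
```

```text
az 120.71 r 0.0652 resist 1.02 radial -3.19 Fz 2.2 tool xy cw dir [-0.723  0.691]
```

```bash
python3 -m inch '[{"dx":-0.003,"dy":0.0025},{"dx":-0.003,"dy":0.0025},{"dx":-0.003,"dy":0.0025}]' >/dev/null; python3 -c "
from h import *;tang()"; python3 -m inch '[{"dx":-0.0032,"dy":0.0023},{"dx":-0.0032,"dy":0.0023},{"dx":-0.0032,"dy":0.0023}]' >/dev/null; python3 -c "
from h import *;tang()"
```

```text
az 117.28 r 0.0651 resist 1.55 radial -2.26 Fz 1.1 tool xy cw dir [-0.763  0.646]
az 113.75 r 0.0651 resist 2.1 radial -0.36 Fz 1.8 tool xy cw dir [-0.801  0.598]
```

```bash
python3 -m inch '[{"dx":-0.0033,"dy":0.0021},{"dx":-0.0033,"dy":0.0021},{"dx":-0.0033,"dy":0.0021}]' >/dev/null; python3 -c "
from h import *;tang()"
```

```text
az 110.29 r 0.065 resist 2.18 radial 1.52 Fz 2.7 tool xy cw dir [-0.836  0.549]
```

```bash
python3 -m inch '[{"dx":-0.0034,"dy":0.0021},{"dx":-0.0034,"dy":0.0021},{"dx":-0.0034,"dy":0.0021}]' >/dev/null; python3 -c "
from h import *;tang()"; python3 -m inch '[{"dx":-0.0035,"dy":0.0019},{"dx":-0.0035,"dy":0.0019},{"dx":-0.0035,"dy":0.0019}]' >/dev/null; python3 -c "
from h import *;tang()"
```

```text
az 107.14 r 0.0649 resist 4.59 radial 1.77 Fz 4.0 tool xy cw dir [-0.865  0.502]
az 104.32 r 0.065 resist 7.12 radial 3.01 Fz 6.0 tool xy cw dir [-0.889  0.459]
```

```bash
python3 -m inch '[{"dx":-0.0036,"dy":0.0017},{"dx":-0.0036,"dy":0.0017},{"dx":-0.0036,"dy":0.0017}]' >/dev/null; python3 -c "
from h import *;tang()"
```

```text
az 101.63 r 0.065 resist 9.48 radial 1.47 Fz 8.2 tool xy cw dir [-0.909  0.417]
```

The stop is felt: resistance climbed from 2.2 to 4.6, 7.1 and 9.5 N. Ease off and let go.

```bash
python3 -m inch '[{"dx":0.001,"dy":-0.0004},{"dx":0.0018,"dy":-0.0008},{"dx":0.0018,"dy":-0.0008}]' >/dev/null; python3 -c "
from h import *;tang()"; python3 -m inch '[{},{},{},{}]' 0.05; python3 -m inch '[{"dz":-0.04},{"dz":-0.1},{"dz":-0.1},{"dz":-0.1},{"dz":-0.1}]'
```

```text
az 102.28 r 0.065 resist 5.17 radial 1.99 Fz 4.8 tool xy cw dir [-0.904  0.427]
clock: 28.25
tool_pos: [0.5135, 0.3839, 0.0931]
ee_rot: [0.113, 0.994, 0.0, 0.0]
contact_force: [-0.5, -0.0, 0.5]
gripper_width: 0.0489
finger_force: 0.0
clock: 28.88
tool_pos: [0.5123, 0.3832, 0.1908]
ee_rot: [0.113, 0.994, -0.001, -0.001]
contact_force: [-0.1, -0.4, -0.7]
gripper_width: 0.0501
finger_force: 0.0
```

```bash
python3 - <<'E'
from h import *
s=cam("side");f0=np.load("f0.npy",allow_pickle=True).item()["side"]
for nm,lo,hi,bx in(("grip",(0,120,80),(8,255,255),(280,130,365,200)),("vialcap",(105,120,60),(125,255,255),(345,165,365,190)),("dropper tip",(0,120,60),(8,255,255),(345,222,368,250)),("tin",(0,0,110),(179,60,255),(270,186,298,208))):
  for c in(f0,s):print(nm,[(x[0],np.round(x[1][0],1),np.round(x[1][1],1)) for x in blobs(c,lo,hi,bx,8)])
for al in(98,102,106,110):
  a=np.radians(al);P=[.5263+.065*np.cos(a),.3205+.065*np.sin(a)]
  print(al,proj(s,[*P,.075]).round(1),proj(s,[*P,.127]).round(1))
E
```

```text
grip []
grip [(181.0, array([330., 168.]), array([22., 10.]))]
vialcap [(44.0, array([353. , 177.5]), array([7., 8.]))]
vialcap [(43.0, array([353. , 177.5]), array([7., 8.]))]
dropper tip []
dropper tip []
tin [(307.5, array([283.5, 196.5]), array([17., 21.]))]
tin [(306.5, array([283.5, 196.5]), array([17., 21.]))]
98 [333.1 179.1] [334. 159.]
102 [331.5 178.6] [332.4 158.5]
106 [329.9 178.1] [330.7 158. ]
110 [328.2 177.6] [328.9 157.6]
```

```bash
python3 -c "
from cell import manip
print(manip.sign_off())"
```

```text
the job is handed in; nothing more can be done
None
```

The crank is fully seated on the shaft and wound clockwise to the felt stop (peak about 9.5 N at the grip, above the 5–8 N firm range but below the 13 N that bends the plate). It was eased to 5 N and released, and handed in at about 29 s. The vial and tin haven't moved in the side view, but the dropper's check found nothing to compare, and I viewed 13 pictures, over the limit of 10.

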